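# Erect the inspection booth and show the smalti rod to its camera

## Task

First fold all three hinged leaves of the inspection booth fully upright so that they make an open box around its base. Then take the long amber rod (the one with one rounded end, not the short stub) out of the sorting tray and present it to the booth's camera: in the air, centred over the ring mark and at the height of the lens, level and in line with the lens, flat square end towards the lens. Finish holding it still there in the gripper, with the leaves still up, and leave the other pieces and tools where they lie.

Things in the scene. Friction and masses are not known exactly. Their poses are not given: they have to be found in the camera images.
- booth: fixed folding inspection booth: grey base plate 265 x 160 x 8 mm on the table, three white hinged leaves and a camera. Origin on the table under the ring mark (28 mm white ring on the plate, look only). x from the ring mark towards the camera, z up. Plate from x = -65 to 200 mm, y = -80 to 80 mm. Leaves at its left (+y), right (-y) and back (-x) edges; the side to the camera stays open
- lens (a point): centre of the camera's lens glass, 119 mm from the ring mark along the booth's x, 80 mm above the table; it looks along the booth's -x over the ring mark. The black camera, 50 x 46 x 44 mm, with a 32 mm lens barrel 20 mm long, stands on a post behind it and reaches 102 mm above the table; axes as the booth
- spot (a point): where the middle of the rod is to be held: on the lens axis, straight above the ring mark, 80 mm above the table; axes as the booth
- leaf_left (a joint): angle of the booth's left (+y), 126 mm wide along x, leaf, rad: 0 = flat outwards, 1.571 = upright at its stop. Hinge line 10 mm above the table at the booth's y = +80 mm, x from -63 to 63 mm; 4 mm sheet, 80 mm from hinge line to the axis of the 10 mm thick rolled free edge. Stiff hinge: stays where it is left; pushing the free edge takes about 2 N
- leaf_right (a joint): angle of the booth's right (-y), 126 mm wide along x, leaf, rad: 0 = flat outwards, 1.571 = upright at its stop. Hinge line 10 mm above the table at the booth's y = -80 mm, x from -63 to 63 mm; 4 mm sheet, 80 mm from hinge line to the axis of the 10 mm thick rolled free edge. Stiff hinge: stays where it is left; pushing the free edge takes about 2 N
- leaf_back (a joint): angle of the booth's back (-x), 146 mm wide along y, leaf, rad: 0 = flat outwards, 1.571 = upright at its stop. Hinge line 10 mm above the table at the booth's x = -65 mm, y from -73 to 73 mm; 4 mm sheet, 80 mm from hinge line to the axis of the 10 mm thick rolled free edge. Stiff hinge: stays where it is left; pushing the free edge takes about 2 N
- leaf_left_edge (a point): middle of the free edge of the left leaf, on the axis of its rolled edge (10 mm thick), 80 mm from the hinge line. Push it round along its arc about the hinge: friction on a finger that goes only sideways can bind it
- leaf_right_edge (a point): middle of the free edge of the right leaf, on the axis of its rolled edge (10 mm thick), 80 mm from the hinge line. Push it round along its arc about the hinge: friction on a finger that goes only sideways can bind it
- leaf_back_edge (a point): middle of the free edge of the back leaf, on the axis of its rolled edge (10 mm thick), 80 mm from the hinge line. Push it round along its arc about the hinge: friction on a finger that goes only sideways can bind it
- tray: fixed shallow steel sorting tray 280 (x) x 160 (y) mm, floor 4 mm thick, rim 10 mm above the table and 3 mm thick; origin on the table under its centre. The rod lies near its middle, the stub and the marble cube towards its two ends
- rod: the amber glass (smalti) rod to present: 64 x 22 x 22 mm, about 80 g, lying on the tray floor. Origin: centre of its underside; x along its length towards the flat square end (at +32 mm); the other end (-32 mm) is rounded, a half cylinder of 11 mm radius; z up as it lies
- rod_mid (a point): middle of the rod, 11 mm above its underside; axes as the rod
- rod_face (a point): centre of the rod's flat square end, 32 mm from rod_mid
- stub: bystander: short amber glass stub, 34 x 22 x 22 mm, both ends square, in the tray; origin centre of underside
- marble: bystander: green marble cube, 30 mm, in the tray; origin centre of underside
- case: bystander: black plastic tweezer case, 34 x 150 x 16 mm, on the table beyond the tray; origin centre of underside
- nipper: bystander: steel tile nipper with red handles, about 60 x 180 x 17 mm, on the table on the near side of the tray; origin under its pivot, handles towards y
Not all that is in view belongs to the job. Leave any blue or yellow look-alike of the rod alone.

How it is judged:
On the way, in this order (a step that is already met when the one before it is completed fails the run):
1. all three leaves stand upright while the rod still lies in the tray (value of joint each of leaf_left, leaf_right, leaf_back above 1.47 rad and height (world z) of rod below 0.012 m), for 0.2 s.
2. the rod is lifted from the tray in the gripper (contact force between the fingers and rod above 1 N and height (world z) of rod above 0.03 m), for 0.2 s.
At the end, for the whole second after the job is handed in: the three leaves are upright (each above 1.47 rad); the rod is gripped by the fingers, touches no part of the booth and is still; its middle is within 12 mm of the spot in each of the booth's axes, its length within 0.14 rad (8 degrees) of the lens axis, flat square end towards the lens (value of joint each of leaf_left, leaf_right, leaf_back above 1.47 rad and contact force between the fingers and rod above 1 N and x of rod_mid in the frame of booth between -0.012 and 0.012 m and y of rod_mid in the frame of booth between -0.012 and 0.012 m and z of rod_mid in the frame of booth between 0.068 and 0.092 m and angle between the x axis of rod and the x axis of booth, either way round below 0.14 rad and x of rod_face in the frame of booth above 0.015 m and contact force between rod and booth below 0.05 N and linear speed of rod below 0.02 m/s and angular speed of rod below 0.2 rad/s); the arm keeps its last pose, push and grip.
It fails at once if the short stub is moved by more than 20 mm (distance of stub from where it was at the start of the episode above 0.02 m).
It fails at once if the marble cube is moved by more than 20 mm (distance of marble from where it was at the start of the episode above 0.02 m).
It fails at once if the tweezer case is moved by more than 20 mm (distance of case from where it was at the start of the episode above 0.02 m).
It fails at once if the tile nipper is moved by more than 20 mm (distance of nipper from where it was at the start of the episode above 0.02 m).
It also fails if it takes over 61 s, if anything falls off the work surface, if the arm or the gripper's body presses on something with over 40 N, if the wrist force passes 120 N, or if a joint passes its speed limit or range.

## Robot

A 6-joint arm with a two-finger parallel gripper is mounted at the origin on the work surface. World frame = base frame: x ahead of the robot, y to its left, z up, the work surface at z = 0. Lengths are in m, angles in rad, forces in N, time in s.
With the tool pointing down it reaches from about 0.35 to 0.725 m from the base axis. Payload 4.3 kg.
Tool frame: the origin (TCP) lies on the centre line of the jaws, within the pads' length; the fingertips stand manip.nose_length ahead of it and the grasp point (between the pads) lies 5 mm behind it (manip.nose_length is the distance from the TCP to the fingertips, in m); z points along the fingers, y is the line along which they close (so a half turn about z gives the same grasp; the last joint's range is limited). The gripper opens to 85 mm and grips with 20 to 120 N. Pads are 22 mm wide; open, the fingers measure 114 mm over their backs; the gripper's body (76 mm by 85 mm) begins 54 mm behind the grasp point. The pads swing forward as they close: fully open they stand 13 mm farther back than shut.
Start: joints at [1, 0.377, 0.081, 1.274, 0, 1.46], TCP at [0.256, 0.515, 0.245] pointing down, gripper open.
Joint ranges: [-2.72, 2.72], [-0.84, 1.66], [-1.02, 1.22], [-1.77, 2.12], [-1.37, 1.28], [-3.14, 3.14]. Speed limits (rad/s): [2.57, 2.57, 3.14, 3.14, 3.14, 3.14].

## Interface

Orientations are given as a unit quaternion [x, y, z, w].
In Python, from rig import manip, vision gives the robot as it stands.
- The arm moves only by the tool send_rows, never from a script. Its argument "plan" is one flat list of numbers, 4 for each row, row after row: the shift along the tool's x, y, z in cm, then the turn about the tool's z in degrees. In form: [x, y, z, roll, x, y, z, roll, ...]. A call has exactly 5 rows; each row is the pose to reach, as a shift and turn from the pose commanded when the call began, along the tool's axes at that moment; what a row does not reach only later rows make up. A row lasts 1/10 s, in which the tool goes at most 50 mm and 8.59 degrees, less where a joint would pass 70% of its speed; a pose out of reach is approached as far as the arm can. A call with a gripper value outside its range is refused whole. "fingers" is the finger opening in cm, from 0 to 8.54, set as the call begins (left out, the last holds). The fingers move at their own pace and stop on an object; the grip force is fixed at half the most. Time passes only in rows, so rows that repeat a pose let the fingers close, or fill a call up. It gives the time, the measured TCP pose, the force, the opening and the grip force at its end, in the units of the state.
- manip.state(): the state, without advancing time (a new reading comes with each control period).
- vision.capture(name): name is "side" or "top" or "wrist"; returns (picture, depth): 400x640x3 uint8, red, green, blue; 400x640 float32, m along the optical axis (not along the pixel's ray), 0 where there is no reading.
- vision.get_calibration(name): a dict with "vfov" (degrees; the focal length in pixels is half the picture's height over the tangent of half this angle, whatever the lens; pixels are square), "cx", "cy" (the principal point, pixels), "T" (4x4, takes a point from camera to world coordinates). Camera axes: x right, y down, z forward; pixel columns grow to the right and rows downward; lengths in m; the calibration is good to about 2 mm. A picture is of the moment at which its call begins: read the wrist's pose just before it. get_calibration takes no time and is no camera call; for the wrist camera it gives the pose at the moment of the call.
- manip.finish_job(): hands the job in; it is judged then, once.
The state is a dict: "time": time; "joints": joint angles; "joint_vel": joint speeds; "joint_torque": joint torques, N m; "position": TCP position; "orientation": TCP orientation; "contact_force": force on the tool from outside, world axes, zero at the start; "ft_torque": the same for the moment, N m; "finger_gap": finger opening in m; "gripper_force": force on a finger pad.
Only numpy, scipy, OpenCV 4.12 (cv2) and the standard library are available. Lean on these libraries where they do the work, as an engineer would, in place of code of your own. Each camera call takes 0.05 s, during which the arm holds its last target. There are 200 camera calls.

## Working session

There is one attempt and no reset: what is moved stays moved. The work goes in short steps, Python scripts to look and compute and a tool call to move; the robot and the scene stay as the last step left them, time stands still between calls to the robot, and variables do not carry over. Pictures are saved under pics/ and viewed, at most 10 in all, crops included, and the job is handed in when it is done.

Besides the shell and the picture viewer there is one more tool, called after "Request:" by a JSON object that holds its "name" and its "arguments". send_rows: Moves the arm, as the interface text tells. Its arguments: {"type":"object","properties":{"plan":{"type":"array","items":{"type":"number"}},"fingers":{"type":"number"}},"required":["plan"]}

```bash
ls; mkdir -p pics; cat > h.py <<'E'
import numpy as np, cv2
from rig import manip, vision
from scipy.spatial.transform import Rotation as R
def K(n):
    c=vision.get_calibration(n); f=200/np.tan(np.radians(c["vfov"])/2); return f,c["cx"],c["cy"],np.array(c["T"])
def ray(n,uv,z,k=None):
    f,cx,cy,T=k or K(n); uv=np.atleast_2d(uv).astype(float)
    d=np.c_[(uv[:,0]-cx)/f,(uv[:,1]-cy)/f,np.ones(len(uv))]@T[:3,:3].T
    o=T[:3,3]; return o+d*((z-o[2])/d[:,2])[:,None]
def save(n,im): cv2.imwrite("pics/"+n,cv2.cvtColor(im,cv2.COLOR_RGB2BGR))
E
python3 - <<'E'
from h import *
s=manip.state(); print(s, manip.nose_length)
ims=[]
for n in("top","side"):
    p,d=vision.capture(n); np.savez("/tmp/"+n,p=p,d=d); save(n+"0.png",p); print(n,K(n))
E
```

```text
pics
{'time': 0.0, 'joints': array([9.99696132e-01, 3.78038999e-01, 7.96466477e-02, 1.27442633e+00,
       4.98097457e-06, 1.46051109e+00]), 'joint_vel': array([ 0.00167752,  0.00128618, -0.0002731 , -0.000446  , -0.00040112,
        0.00023377]), 'joint_torque': array([-8.77302264e-04, -4.63609672e+01,  2.69873464e+01,  2.08247529e-02,
       -8.26481983e-05,  7.09621801e-07]), 'position': array([0.25533339, 0.5144965 , 0.24438264]), 'orientation': array([ 2.28374137e-01,  9.73572920e-01, -9.52226764e-04, -3.40222427e-04]), 'contact_force': array([0.0412276 , 0.45044202, 0.22350369]), 'ft_torque': array([0.01810413, 0.0022014 , 0.07181941]), 'gripper_force': 0.0, 'finger_gap': 0.0856608773494965} 0.014
top (np.float64(383.8358479293332), 315.4520910854605, 204.96682138337593, array([[-0.12031763, -0.96648646,  0.22677651,  0.34470931],
       [-0.99272597,  0.1181334 , -0.02323038,  0.00639471],
       [-0.00433803, -0.22792195, -0.97366974,  1.0625975 ],
       [ 0.        ,  0.        ,  0.        ,  1.        ]]))
side (np.float64(425.7975157628314), 322.1282717997064, 191.636881546467, array([[ 0.90519946, -0.24082892,  0.35016478,  0.24906234],
       [-0.42495041, -0.5237196 ,  0.73833253, -0.72364795],
       [ 0.00557633, -0.81714087, -0.57641105,  0.63336907],
       [ 0.        ,  0.        ,  0.        ,  1.        ]]))
```

View pics/top0.png

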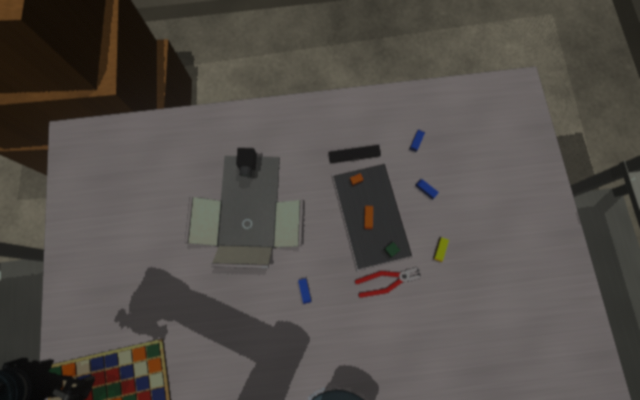

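View pics/side0.png

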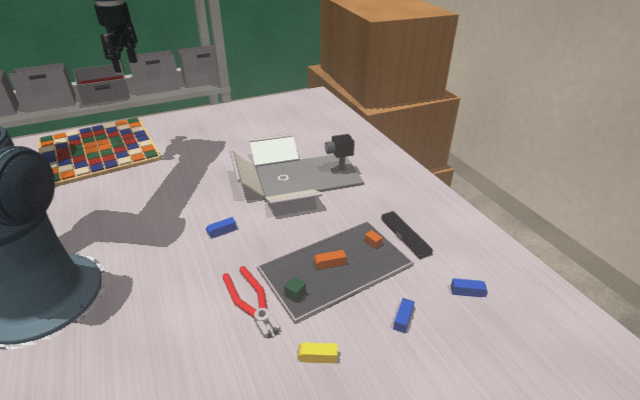

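The top view shows the booth, with its ring at (247,224) and camera at (246,158), and the leaves partly raised. In the tray, the long amber rod is at (369,217), the amber stub at (357,179) and the green marble at (391,249). The blue and yellow bars lie outside the tray. The rod is the longer amber piece near the middle of the tray. I'll enlarge to confirm and measure.

```bash
python3 - <<'E'
from h import *
D=np.load("/tmp/top.npz");p,d=D["p"],D["d"]; S=np.load("/tmp/side.npz");ps,ds=S["p"],S["d"]
a=cv2.resize(p[140:280,180:310],None,fx=4,fy=4,interpolation=cv2.INTER_CUBIC)[:560,:390*2]
b=cv2.resize(ps[240:280,300:400],(276,110),interpolation=cv2.INTER_CUBIC)
c=cv2.resize(p[165:265,335:404],(276,400),interpolation=cv2.INTER_CUBIC)
out=np.zeros((560,800,3),np.uint8); out[:,:520]=a; out[:400,524:]=c; out[440:550,524:]=b
save("crop1.png",out)
def pts(n,img,dep):
    f,cx,cy,T=K(n); v,u=np.mgrid[:400,:640]
    P=np.stack([(u-cx)/f*dep,(v-cy)/f*dep,dep],-1); return P@T[:3,:3].T+T[:3,3]
P=pts("top",p,d);Q=pts("side",ps,ds)
np.save("/tmp/P",P);np.save("/tmp/Q",Q)
hsv=cv2.cvtColor(p,cv2.COLOR_RGB2HSV)
m=((hsv[...,0]<16)&(hsv[...,1]>150)&(hsv[...,2]>90)).astype(np.uint8)
for n,img in(("top",p),("side",ps)):
  h=cv2.cvtColor(img,cv2.COLOR_RGB2HSV)
  m=((h[...,0]>4)&(h[...,0]<16)&(h[...,1]>150)&(h[...,2]>90)).astype(np.uint8)
  for k in cv2.findContours(m,0,2)[0]:
    if cv2.contourArea(k)>25:
        r=cv2.minAreaRect(k); print(n,"amber",np.round(r[0],1),np.round(r[1],1))
        print(np.round(ray(n,cv2.boxPoints(r),.026),4)[:,:2].tolist(), ray(n,r[0],.026 if n=="top" else .015).round(4))
# ring
for n,img,box in(("top",p,(214,234,238,256)),("side",ps,(170,186,272,294))):
  g=img.min(2)[box[0]:box[1],box[2]:box[3]].astype(float); w=np.clip(g-np.median(g)-15,0,None); v,u=np.mgrid[box[0]:box[1],box[2]:box[3]]
  c=((u*w).sum()/w.sum(),(v*w).sum()/w.sum()); print(n,"ring",c,ray(n,c,.008))
for uv in[(225,157),(280,157)]: print(ray("top",uv,.008), P[uv[1]+2,uv[0]])
for uv in [(193,222),(203,222),(215,222),(222,222),(275,222),(280,222),(290,222),(299,222),(302,222),(243,250),(243,258),(243,264),(243,268),(246,152),(246,158)]: print("d",uv,P[uv[1],uv[0]].round(3))
E
```

```text
top amber [ 67.7 368.4] [11.9 11.9]
[[0.2302, 0.6708], [0.2581, 0.6683], [0.2513, 0.6383], [0.2235, 0.6409]] [[0.2407 0.6546 0.026 ]]
top amber [154.1 365.2] [13.3 12.7]
[[0.2372, 0.4558], [0.2393, 0.4241], [0.2074, 0.4184], [0.2053, 0.4499]] [[0.2222 0.4371 0.026 ]]
top amber [138.5 353.9] [13.1 12.4]
[[0.27, 0.4935], [0.2699, 0.4622], [0.238, 0.4586], [0.238, 0.4898]] [[0.2539 0.476  0.026 ]]
top amber [368.5 216.5] [21.  7.]
[[0.5666, -0.1542], [0.5642, -0.1735], [0.5059, -0.1644], [0.5083, -0.1454]] [[ 0.5361 -0.1594  0.026 ]]
top amber [356.4 178.3] [ 6.3 10.3]
[[0.6523, -0.1256], [0.6626, -0.1533], [0.6453, -0.1587], [0.6351, -0.1311]] [[ 0.6488 -0.1422  0.026 ]]
top amber [113.7  49.2] [20.2 96.8]
[[1.0044, 0.6002], [1.3285, 0.5334], [1.3033, 0.4715], [0.9819, 0.5418]] [[1.1494 0.5377 0.026 ]]
top amber [10.5  8.5] [17. 21.]
[[1.3732, 0.8978], [1.3649, 0.8312], [1.3012, 0.8278], [1.3094, 0.8936]] [[1.337  0.8626 0.026 ]]
side amber [329.5 257. ] [10.4 31.2]
[[0.506, -0.1412], [0.5712, -0.1513], [0.5611, -0.1797], [0.4978, -0.1694]] [[ 0.5389 -0.1504  0.015 ]]
side amber [373.3
[... 1499 characters left out ...]
6024096386)) [[0.56212762 0.18149924 0.008     ]]
[[0.76458554 0.22525895 0.008     ]] [0.75936262 0.22615957 0.0056487 ]
[[0.7450651  0.06633354 0.008     ]] [7.41696600e-01 6.73666168e-02 6.48203773e-04]
d (193, 222) [0.575 0.316 0.046]
d (203, 222) [0.574 0.292 0.033]
d (215, 222) [0.574 0.264 0.018]
d (222, 222) [0.574 0.247 0.005]
d (275, 222) [0.555 0.099 0.008]
d (280, 222) [0.551 0.084 0.021]
d (290, 222) [0.545 0.056 0.034]
d (299, 222) [0.539 0.032 0.051]
d (302, 222) [0.538 0.024 0.05 ]
d (243, 250) [0.485 0.191 0.029]
d (243, 258) [0.461 0.188 0.053]
d (243, 264) [0.444 0.186 0.072]
d (243, 268) [0.44  0.199 0.003]
d (246, 152) [0.734 0.149 0.102]
d (246, 158) [0.718 0.151 0.1  ]
```

View pics/crop1.png

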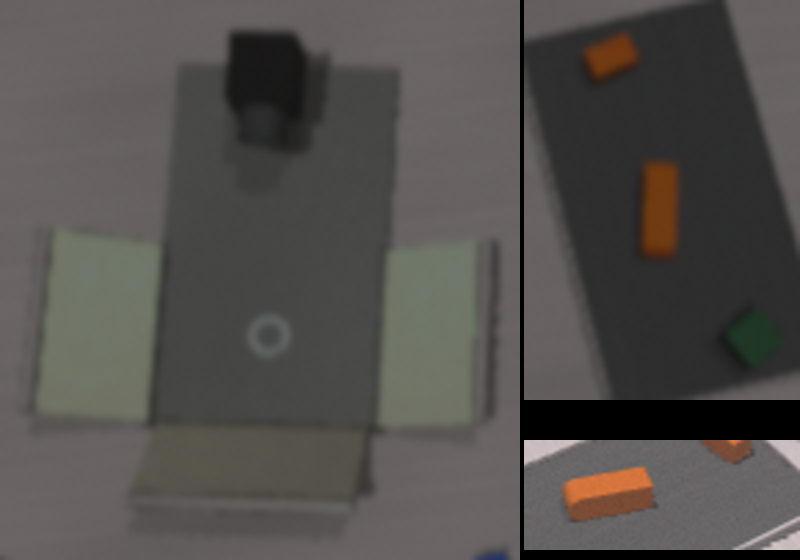

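Amber candidates: the long one at top (368,216), about 60 mm, and the short one at (356,178), about 31 mm. The crop confirms the long one is the rod. Its rounded end faces the robot (-x) and its flat end faces +x. The leaves already stand at roughly 28°, 28° and 45°. Next I'll get the booth yaw and the first move.

```bash
cat >> h.py <<'E'
def go(x,y,z,yaw_y,s=None):
    """shift cm in tool axes + roll deg so TCP gets to x,y,z with tool y axis at world angle yaw_y deg"""
    s=s or manip.state(); r=R.from_quat(s["orientation"]); M=r.as_matrix()
    d=M.T@(np.array([x,y,z])-s["position"])*100
    cur=np.degrees(np.arctan2(M[1,1],M[0,1])); roll=-((yaw_y-cur+180)%360-180)
    print("shift",d.round(2),"roll",round(roll,1))
E
python3 - <<'E'
from h import *
P=np.load("/tmp/P.npy");Q=np.load("/tmp/Q.npy")
for a,b in [((279.5,157),(275,246)),((224.5,156.5),(218.7,246)),((224.5,156.5),(279.5,157)),((218.7,246),(275,247))]:
    A=ray("top",[a,b],.008); v=A[1]-A[0]; print(A[:,:2].round(4).tolist(),np.degrees(np.arctan2(v[1],v[0])).round(1),np.linalg.norm(v).round(4))
# leaf planes from depth, in rough booth frame
th=np.radians(-8); o=np.array([.5615,.180])
for N,X in(("top",P),("side",Q)):
    W=X.reshape(-1,3); d=W[:,:2]-o; bx=d@[np.cos(th),np.sin(th)]; by=d@[-np.sin(th),np.cos(th)]; z=W[:,2]
    for n,m,out in(("L",(abs(bx)<50)&(by>85)&(by<175)&0,by),):
        pass
    for n,al,out in(("L",bx,by),("R",bx,-by),("B",by,-bx)):
        h=.065 if n=="B" else .08
        k=(abs(al)<.05)&(out>h+.005)&(out<h+.09)&(z>.014)&(z<.12)
        if k.sum()<10: print(N,n,k.sum());continue
        c=np.polyfit(out[k]-h,z[k],1); print(N,n,k.sum(),"deg",np.degrees(np.arctan(c[0])).round(1),"z0",c[1].round(4),"max out",np.percentile(out[k],99).round(4),"zmax",np.percentile(z[k],99).round(4))
    k=(z>.085)&(z<.115)&(abs(by)<.05)&(bx>.08)&(bx<.25); print(N,"cam",k.sum(),W[k][:,:2].mean(0).round(4),W[k][:,:2].min(0),W[k][:,:2].max(0))
go(.587,.363,.15,82)
E
```

```text
[[0.7452, 0.0678], [0.4886, 0.1058]] 171.6 0.2594
[[0.7663, 0.2266], [0.5074, 0.2599]] 172.7 0.261
[[0.7663, 0.2266], [0.7452, 0.0678]] -97.6 0.1602
[[0.5074, 0.2599], [0.4859, 0.1061]] -98.0 0.1553
top L 1022 deg 30.1 z0 0.0129 max out 0.1509 zmax 0.0561
top R 905 deg 27.8 z0 0.011 max out 0.1576 zmax 0.0536
top B 717 deg 46.3 z0 0.0141 max out 0.1242 zmax 0.0745
top cam 430 [0.7159 0.1535] [0.67886581 0.1278697 ] [0.75066328 0.17879411]
side L 812 deg 29.9 z0 0.0134 max out 0.1501 zmax 0.0559
side R 322 deg 25.5 z0 0.0144 max out 0.1586 zmax 0.0538
side B 398 deg 46.3 z0 0.0148 max out 0.1242 zmax 0.0753
side cam 342 [0.7145 0.1473] [0.67687243 0.12757544] [0.75221144 0.17805229]
shift [-36.45   1.19   9.44] roll -18.4
```

Request:
{"name": "send_rows", "arguments": {"plan": [-4, 0.1, 1, 0, -8, 0.2, 2, 0, -12, 0.4, 3, 0, -16, 0.5, 4, 0, -18.2, 0.6, 4.7, 0], "fingers": 0}}

```text
time: 0.6
position: [0.4235, 0.4376, 0.1969]
orientation: [0.23, 0.973, -0.001, -0.0]
contact_force: [-0.3, 0.3, 0.2]
finger_gap: 0.0125
gripper_force: 0.0
```

Request:
{"name": "send_rows", "arguments": {"plan": [-4, 0.1, 1, 0, -8, 0.2, 2, -6, -12, 0.4, 3, -12, -16, 0.5, 4, -18, -18.2, 0.6, 4.7, -18]}}

```text
time: 1.1
position: [0.5893, 0.3617, 0.1495]
orientation: [0.074, 0.997, -0.001, -0.0]
contact_force: [-1.0, 0.2, -0.9]
finger_gap: -0.0002
gripper_force: 0.0
```

```bash
python3 - <<'E'
from h import *
s=manip.state(); print(s["position"],s["finger_gap"],s["time"]); go(.5864,.3612,.045,82.1)
p,d=vision.capture("wrist"); save("w1.png",p); print(K("wrist"))
E
```

```text
[0.58925951 0.36169936 0.14951747] -0.00017451817013346303 1.1
shift [ 0.27 -0.08 10.45] roll -0.6
(np.float64(353.28196532504705), 314.3545173303299, 205.1011089299642, array([[ 0.1502535 ,  0.94216221,  0.29959014,  0.51481707],
       [ 0.98864348, -0.14232363, -0.04824991,  0.37203247],
       [-0.00282049,  0.30343756, -0.95284715,  0.27718564],
       [ 0.        ,  0.        ,  0.        ,  1.        ]]))
```

View pics/w1.png

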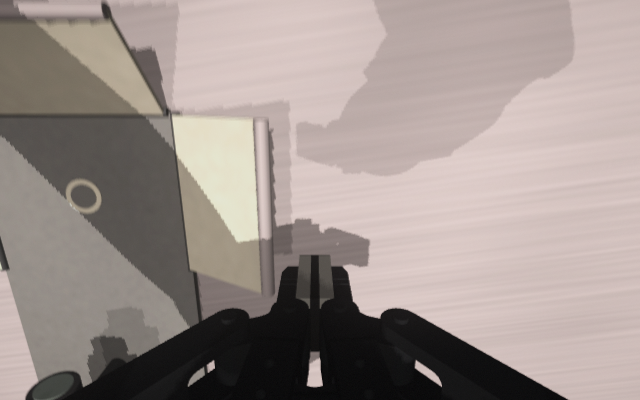

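The wrist view shows the ring at (84,196) and the left leaf's rolled edge from (260,118) to (268,295). The closed fingers sit outside the edge, near (316,270). I'll descend and push along the arc.

Request:
{"name": "send_rows", "arguments": {"plan": [0.3, 0, 3, 0, 0.3, 0, 6, 0, 0.3, 0, 8.5, 0, 0.3, 0, 10.4, 0, 0.3, 0, 10.4, 0]}}

```text
time: 1.65
position: [0.5809, 0.363, 0.0432]
orientation: [0.073, 0.997, -0.002, -0.003]
contact_force: [-0.8, 0.3, 0.1]
finger_gap: -0.0002
gripper_force: 0.0
```

```bash
python3 - <<'E'
from h import *
s=manip.state(); print(s["position"])
T=np.array([[ 0.1502535 ,  0.94216221,  0.29959014,  0.51481707],[ 0.98864348, -0.14232363, -0.04824991,  0.37203247],[-0.00282049,  0.30343756, -0.95284715,  0.27718564],[0,0,0,1]])
k=(353.282,314.354,205.101,T)
print("ring",ray("",[84,196],.008,k),"edge@",ray("",[(260,118),(268,295)],.05,k), "finger",ray("",[(284,268),(347,268)],.14,k))
E
```

```text
[0.58087112 0.36298548 0.0431539 ]
ring [[0.56460656 0.17853758 0.008     ]] edge@ [[0.52458915 0.33548119 0.05      ]
 [0.64969269 0.31643763 0.05      ]] finger [[0.58419379 0.34782923 0.14      ]
 [0.58824337 0.37474371 0.14      ]]
```

Request:
{"name": "send_rows", "arguments": {"plan": [0, -1.0, 0, 0, 0, -1.8, -0.2, 0, 0, -2.2, -0.8, 0, 0, -2.6, -1.3, 0, 0, -3.1, -1.9, 0]}}

```text
time: 2.15
position: [0.5802, 0.3344, 0.0682]
orientation: [0.073, 0.997, 0.001, 0.001]
contact_force: [-0.9, 4.1, 1.3]
finger_gap: 0.0002
gripper_force: 2.0
```

Request:
{"name": "send_rows", "arguments": {"plan": [0, -0.5, -0.4, 0, 0, -1.1, -0.8, 0, 0, -1.65, -1.2, 0, 0, -2.2, -1.5, 0, 0, -2.9, -1.8, 0]}}

```text
time: 2.65
position: [0.5761, 0.3047, 0.0855]
orientation: [0.073, 0.997, 0.0, 0.001]
contact_force: [0.5, 1.9, 1.3]
finger_gap: 0.0003
gripper_force: 1.2
```

Request:
{"name": "send_rows", "arguments": {"plan": [0, -0.7, -0.2, 0, 0, -1.4, -0.4, 0, 0, -2.1, -0.5, 0, 0, -2.7, -0.5, 0, 0, -2.9, -0.5, 0]}}

```text
time: 3.15
position: [0.5711, 0.2776, 0.0892]
orientation: [0.073, 0.997, 0.002, -0.0]
contact_force: [0.9, 9.5, -0.7]
finger_gap: -0.0001
gripper_force: 5.1
```

```bash
cat >> h.py <<'E'
def leafang(o=(.5625,.179),th=-7.9):
    th=np.radians(th)
    for n in("top","side"):
        p,d=vision.capture(n); f,cx,cy,T=K(n); v,u=np.mgrid[:400,:640]
        W=(np.stack([(u-cx)/f*d,(v-cy)/f*d,d],-1)@T[:3,:3].T+T[:3,3]).reshape(-1,3)
        q=W[:,:2]-o; bx=q@[np.cos(th),np.sin(th)]; by=q@[-np.sin(th),np.cos(th)]; z=W[:,2]
        for nm,al,out,h in(("L",bx,by,.08),("R",bx,-by,.08),("B",by,-bx,.065)):
            k=(abs(al)<.055)&(out>h-.02)&(out<h+.09)&(z>.03)&(z<.10)
            k&=np.hypot(out-h,z-.01)>.06
            if k.sum()>8: print(n,nm,k.sum(),"deg",np.degrees(np.arctan2(z[k]-.01,out[k]-h)).mean().round(1),"zmax",z[k].max().round(3))
        save(f"{n}_last.png",p)
E
python3 -c "
from h import *
leafang()
s=manip.state();print(s['position'],s['contact_force'])"
```

```text
top L 160 deg 90.7 zmax 0.1
top R 367 deg 28.9 zmax 0.057
top B 328 deg 48.0 zmax 0.078
side L 393 deg 91.1 zmax 0.1
side R 202 deg 28.5 zmax 0.055
side B 177 deg 48.2 zmax 0.077
[0.57110977 0.27779684 0.08920425] [1.44001375 7.14930265 0.42245038]
```

Request:
{"name": "send_rows", "arguments": {"plan": [0, 2, 0, 0, 0, 2, -4, 0, 0, 2, -8, 0, 4, -1, -10, 0, 8, -4, -10, 0]}}

```text
time: 3.75
position: [0.4916, 0.2502, 0.1919]
orientation: [0.073, 0.997, 0.001, 0.003]
contact_force: [-0.1, -0.1, 1.5]
finger_gap: -0.0001
gripper_force: 0.0
```

Request:
{"name": "send_rows", "arguments": {"plan": [4, -3, 0, 0, 7, -5.6, 0, 0, 7, -5.6, 4, 0, 7, -5.6, 8, 0, 7, -5.6, 12.2, 0]}}

```text
time: 4.25
position: [0.4113, 0.2041, 0.0663]
orientation: [0.074, 0.997, -0.0, 0.001]
contact_force: [0.5, 0.7, -1.0]
finger_gap: 0.0002
gripper_force: 0.0
```

```bash
python3 -c "
from h import *
go(.409,.2003,.0655,82.1)
s=manip.state();print(s['position'],s['contact_force'])"
```

```text
shift [ 0.18 -0.41  0.08] roll -0.5
[0.41134873 0.20409543 0.06632942] [ 0.48163938  0.70417237 -1.0401419 ]
```

Request:
{"name": "send_rows", "arguments": {"plan": [-1.0, -0.4, 0, 0, -1.75, -0.4, 0, 0, -2.2, -0.4, -0.4, 0, -2.6, -0.4, -0.7, 0, -3.2, -0.4, -1.1, 0]}}

```text
time: 4.75
position: [0.4443, 0.1965, 0.0799]
orientation: [0.073, 0.997, 0.0, 0.001]
contact_force: [-1.4, 1.2, -0.2]
finger_gap: 0.0001
gripper_force: 0.7
```

Request:
{"name": "send_rows", "arguments": {"plan": [-0.65, 0, -0.4, 0, -1.3, 0, -0.7, 0, -2, 0, -0.9, 0, -2.7, 0, -1, 0, -3.4, 0, -1.1, 0]}}

```text
time: 5.25
position: [0.4774, 0.1915, 0.0894]
orientation: [0.073, 0.997, 0.0, 0.0]
contact_force: [-1.7, 1.3, 0.6]
finger_gap: 0.0001
gripper_force: 0.7
```

Request:
{"name": "send_rows", "arguments": {"plan": [-0.4, 0, 0, 0, -0.7, 0, 0, 0, -0.9, 0, 0, 0, -0.9, 0, 0, 0, -0.9, 0, 0, 0]}}

```text
time: 5.75
position: [0.4818, 0.1905, 0.0884]
orientation: [0.073, 0.997, 0.0, -0.004]
contact_force: [-9.4, 2.2, 5.8]
finger_gap: 0.0001
gripper_force: 4.7
```

```bash
python3 -c "
from h import *
leafang()
s=manip.state();print(s['position'],s['contact_force'])"
```

```text
top R 358 deg 28.8 zmax 0.056
side L 358 deg 91.5 zmax 0.098
side R 198 deg 28.5 zmax 0.055
side B 127 deg 83.1 zmax 0.1
[0.48174197 0.19055918 0.08842131] [-8.32396382  1.76608527  7.04033753]
```

Request:
{"name": "send_rows", "arguments": {"plan": [2, 0, 0, 0, 2, 0, -4, 0, 2, 0, -8, 0, 2, -4, -10, 0, 0, -8, -10, 0]}}

```text
time: 6.35
position: [0.475, 0.1113, 0.1927]
orientation: [0.071, 0.997, 0.0, 0.003]
contact_force: [1.0, 0.1, -0.2]
finger_gap: 0.0001
gripper_force: 0.0
```

Request:
{"name": "send_rows", "arguments": {"plan": [-3, -4, 0, 0, -6, -8, 0, 0, -8.1, -10.5, 0, 0, -8.1, -10.5, 0, 0, -8.1, -10.5, 0, 0]}}

```text
time: 6.85
position: [0.5388, -0.0055, 0.1889]
orientation: [0.074, 0.997, 0.0, -0.0]
contact_force: [-1.0, 1.0, 0.3]
finger_gap: 0.0001
gripper_force: 0.0
```

```bash
python3 -c "
from h import *
go(.5372,-.0042,.045,82.1)
leafang()
s=manip.state();print(s['position'],s['contact_force'])"
```

```text
shift [ 0.17  0.1  14.39] roll -0.6
top L 204 deg 91.8 zmax 0.098
top B 167 deg 89.7 zmax 0.098
side L 345 deg 91.5 zmax 0.098
side R 203 deg 28.5 zmax 0.055
side B 98 deg 88.9 zmax 0.097
[ 0.53798514 -0.0040493   0.18895583] [ 0.24163174  0.34883155 -0.19991655]
```

Request:
{"name": "send_rows", "arguments": {"plan": [0.1, 0, 4, 0, 0.1, 0, 8, 0, 0.1, 0, 12, 0, 0.1, 0, 14.4, 0, 0.1, 0, 14.4, 0]}}

```text
time: 7.45
position: [0.5333, -0.0028, 0.0418]
orientation: [0.072, 0.997, 0.0, -0.004]
contact_force: [-0.7, 0.7, 0.1]
finger_gap: -0.0003
gripper_force: 0.0
```

Request:
{"name": "send_rows", "arguments": {"plan": [0, 1.0, 0, 0, 0, 1.8, -0.2, 0, 0, 2.2, -0.8, 0, 0, 2.6, -1.3, 0, 0, 3.1, -1.9, 0]}}

```text
time: 7.95
position: [0.5426, 0.0243, 0.0669]
orientation: [0.074, 0.997, -0.003, 0.001]
contact_force: [-4.2, -7.9, 5.2]
finger_gap: -0.0007
gripper_force: 4.3
```

Request:
{"name": "send_rows", "arguments": {"plan": [0, 0.5, -0.4, 0, 0, 1.1, -0.8, 0, 0, 1.65, -1.2, 0, 0, 2.2, -1.5, 0, 0, 2.9, -1.8, 0]}}

```text
time: 8.45
position: [0.5481, 0.0553, 0.0846]
orientation: [0.073, 0.997, -0.0, 0.002]
contact_force: [-0.1, -2.0, 1.4]
finger_gap: 0.0001
gripper_force: 1.1
```

Request:
{"name": "send_rows", "arguments": {"plan": [0, 0.7, -0.2, 0, 0, 1.4, -0.4, 0, 0, 2.1, -0.5, 0, 0, 2.7, -0.5, 0, 0, 2.9, -0.5, 0]}}

```text
time: 8.95
position: [0.5502, 0.0823, 0.0871]
orientation: [0.073, 0.997, -0.002, -0.0]
contact_force: [-1.7, -9.5, 5.1]
finger_gap: -0.0001
gripper_force: 5.3
```

```bash
python3 -c "
from h import *
leafang()
s=manip.state();print(s['position'],s['contact_force'])"
```

```text
top L 201 deg 91.8 zmax 0.099
side L 237 deg 91.2 zmax 0.098
side R 415 deg 85.3 zmax 0.1
side B 94 deg 88.9 zmax 0.1
[0.55018519 0.08215209 0.08712171] [-1.53362125 -6.44516318  3.15696042]
```

Request:
{"name": "send_rows", "arguments": {"plan": [0, -2, 0, 0, 0, -3, -4, 0, 0, -5, -7, 0, -0.5, -9, -9, 0, -1, -13, -9, 0], "fingers": 5}}

```text
time: 9.55
position: [0.5434, -0.0469, 0.1803]
orientation: [0.072, 0.997, 0.0, 0.003]
contact_force: [0.5, -1.5, -0.8]
finger_gap: 0.0499
gripper_force: 0.0
```

Request:
{"name": "send_rows", "arguments": {"plan": [-0.5, -4, 0, 0, -0.9, -8, 0, 0, -0.9, -11, 0, 0, -0.9, -11, 0, 0, -0.9, -11, 0, 0]}}

```text
time: 10.05
position: [0.534, -0.1564, 0.1765]
orientation: [0.074, 0.997, 0.001, -0.0]
contact_force: [0.0, 0.7, 0.2]
finger_gap: 0.0498
gripper_force: 0.0
```

```bash
python3 - <<'E'
from h import *
leafang()
k=K("wrist"); s=manip.state(); p,d=vision.capture("wrist"); save("w2.png",p)
print(s["position"])
h=cv2.cvtColor(p,cv2.COLOR_RGB2HSV)
m=((h[...,0]>3)&(h[...,0]<18)&(h[...,1]>140)&(h[...,2]>60)).astype(np.uint8)
for c in cv2.findContours(m,0,2)[0]:
    if cv2.contourArea(c)>200:
        r=cv2.minAreaRect(c); b=ray("wrist",cv2.boxPoints(r),.026,k)
        e=[b[1]-b[0],b[2]-b[1]]; e=max(e,key=np.linalg.norm); print(np.round(r[0]),np.round(b[:,:2],4).tolist(),b.mean(0),np.linalg.norm(e),np.degrees(np.arctan(e[1]/e[0])))
E
```

```text
top L 201 deg 91.9 zmax 0.1
top R 159 deg 88.9 zmax 0.1
top B 167 deg 89.6 zmax 0.098
side L 373 deg 91.6 zmax 0.098
side R 441 deg 88.6 zmax 0.098
side B 95 deg 88.9 zmax 0.098
[ 0.5341457  -0.15535905  0.17674547]
[347. 304.] [[0.6326, -0.161], [0.6229, -0.1277], [0.6547, -0.1202], [0.6651, -0.1545]] [ 0.64382311 -0.14086236  0.026     ] 0.034767427252763466 -73.70546692926675
[312. 192.] [[0.5662, -0.1744], [0.501, -0.1623], [0.5047, -0.1409], [0.5702, -0.1515]] [ 0.53549347 -0.157277    0.026     ] 0.0662984278021372 -10.542486101494774
```

View pics/w2.png

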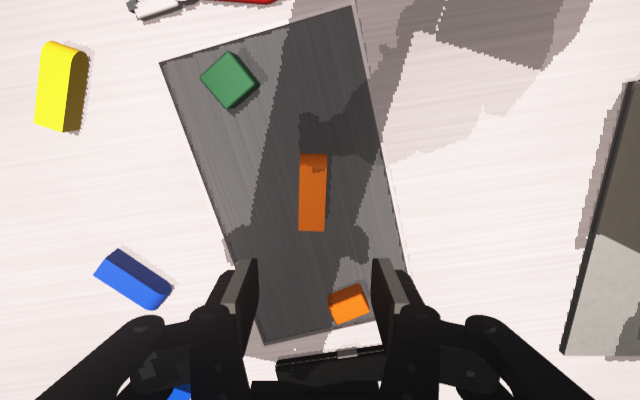

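All three leaves read upright, at 88 to 92°. The wrist view shows the rod at (312,192) with its rounded end up in the image (towards the robot) and its flat end down (+x). The stub at (347,304) and marble at (229,80) are clear of the fingers. I'll descend.

Request:
{"name": "send_rows", "arguments": {"plan": [-0.2, -0.2, 4, 1.5, -0.2, -0.2, 8, 1.5, -0.2, -0.2, 11, 1.5, -0.2, -0.2, 13, 1.5, -0.2, -0.2, 13, 1.5]}}

```text
time: 10.7
position: [0.5333, -0.1564, 0.0441]
orientation: [0.085, 0.996, 0.001, -0.003]
contact_force: [-0.1, 1.3, 0.3]
finger_gap: 0.05
gripper_force: 0.0
```

```bash
python3 -c "
from h import *
s=manip.state();p,d=vision.capture('wrist');s=manip.state();print(s['position'],s['time']);go(.536,-.1575,.020,80.5)"
```

```text
[ 0.5347559  -0.15722141  0.04603075] 10.75
shift [-0.14 -0.01  2.6 ] roll -0.3
```

Request:
{"name": "send_rows", "arguments": {"plan": [-0.1, 0, 1, 0, -0.1, 0, 1.8, 0, -0.1, 0, 2.3, 0, -0.1, 0, 2.6, 0, -0.1, 0, 2.6, 0]}}

```text
time: 11.25
position: [0.5367, -0.1591, 0.0209]
orientation: [0.086, 0.996, 0.0, -0.0]
contact_force: [-0.4, -0.0, -0.1]
finger_gap: 0.0495
gripper_force: 0.0
```

Request:
{"name": "send_rows", "arguments": {"plan": [0, 0, 0, 0, 0, 0, 0, 0, 0, 0, 0, 0, 0, 0, 0, 0, 0, 0, 0, 0], "fingers": 0}}

```text
time: 11.75
position: [0.5375, -0.1594, 0.0218]
orientation: [0.086, 0.996, -0.0, 0.001]
contact_force: [-1.4, 0.1, 4.3]
finger_gap: 0.0207
gripper_force: 60.9
```

Request:
{"name": "send_rows", "arguments": {"plan": [0, 0, -1, 0, 0, 0, -2, 0, 0, 0, -4, 0, 0, 0, -5, 0, 0, 0, -5, 0]}}

```text
time: 12.25
position: [0.5386, -0.1599, 0.0732]
orientation: [0.086, 0.996, -0.001, 0.002]
contact_force: [-0.2, -0.2, -1.2]
finger_gap: 0.0207
gripper_force: 60.3
```

Request:
{"name": "send_rows", "arguments": {"plan": [0, 0, -4, 0, 0, 0, -8, 0, 0.4, 3, -11, 0, 0.8, 7, -12, 0, 1.2, 11, -12, 0]}}

```text
time: 12.75
position: [0.5455, -0.0483, 0.1932]
orientation: [0.087, 0.996, -0.0, 0.002]
contact_force: [0.6, 0.1, -0.1]
finger_gap: 0.0205
gripper_force: 60.2
```

Request:
{"name": "send_rows", "arguments": {"plan": [0.4, 4, 0, 0, 0.8, 8, 0, 0, 1.2, 12, 0, 0, 1.5, 15, 0, 0, 1.6, 16, 0, 0]}}

```text
time: 13.25
position: [0.5553, 0.1144, 0.1904]
orientation: [0.085, 0.996, 0.0, -0.001]
contact_force: [0.5, -0.5, -0.9]
finger_gap: 0.0208
gripper_force: 60.2
```

Request:
{"name": "send_rows", "arguments": {"plan": [0.4, 3, 0, -2, 0.6, 5.5, 0, -2, 0.7, 6.8, 0, -2, 0.7, 6.8, 0, -2, 0.7, 6.8, 0, -2]}}

```text
time: 13.75
position: [0.5605, 0.1788, 0.1909]
orientation: [0.069, 0.998, -0.001, -0.0]
contact_force: [1.0, -0.7, -0.7]
finger_gap: 0.0204
gripper_force: 60.2
```

```bash
cat > look.py <<'E'
from h import *
o=np.array([.5625,.179]); th=np.radians(-7.9); B=np.array([[np.cos(th),np.sin(th)],[-np.sin(th),np.cos(th)]])
vision.capture("wrist"); s=manip.state(); k=K("wrist"); p,d=vision.capture("wrist"); save("w3.png",p)
print("tcp",s["position"],"booth",B@(s["position"][:2]-o),"yaw",np.degrees(np.arctan2(*R.from_quat(s["orientation"]).as_matrix()[[1,0],1])))
for n in("wrist","top","side"):
    if n!="wrist": k=K(n); p,d=vision.capture(n); save(n+"_last.png",p)
    h=cv2.cvtColor(p,cv2.COLOR_RGB2HSV); m=((h[...,0]>3)&(h[...,0]<18)&(h[...,1]>140)&(h[...,2]>60)).astype(np.uint8)
    v,u=np.mgrid[:400,:640]; W=np.stack([(u-k[1])/k[0]*d,(v-k[2])/k[0]*d,d],-1)@k[3][:3,:3].T+k[3][:3,3]
    q=(W[...,:2]-o)@B.T
    near=(np.linalg.norm(q,axis=-1)<.07)&(m>0)&(W[...,2]>.04)
    if near.sum()<10: print(n,near.sum()); continue
    z=W[near][:,2]; b=q[near]; c=b-b.mean(0); ev=np.linalg.svd(c,full_matrices=False)[2][0]
    print(n,near.sum(),"x",np.percentile(b[:,0],[1,50,99]).round(4),"y",np.percentile(b[:,1],[1,50,99]).round(4),"z",np.percentile(z,[1,50,99]).round(4),"ang",np.degrees(np.arctan(ev[1]/ev[0])).round(1))
leafang()
E
python3 look.py
```

```text
tcp [0.56055681 0.17849076 0.19098853] booth [-0.00185476 -0.00077149] yaw 82.03011454982088
wrist 8135 x [-0.0349 -0.009   0.028 ] y [-0.0114 -0.0009  0.0099] z [0.1853 0.1956 0.1971] ang 0.1
top 107 x [-0.0337 -0.0229 -0.0108] y [-0.0133 -0.0027  0.0078] z [0.1868 0.1943 0.1994] ang 7.8
side 111 x [-0.0344  0.0122  0.025 ] y [-0.0138 -0.0101  0.0059] z [0.1763 0.1937 0.1981] ang -5.7
top R 158 deg 88.9 zmax 0.099
top B 144 deg 89.6 zmax 0.099
side L 366 deg 91.4 zmax 0.098
side R 440 deg 88.6 zmax 0.098
side B 98 deg 88.9 zmax 0.098
```

View pics/w3.png

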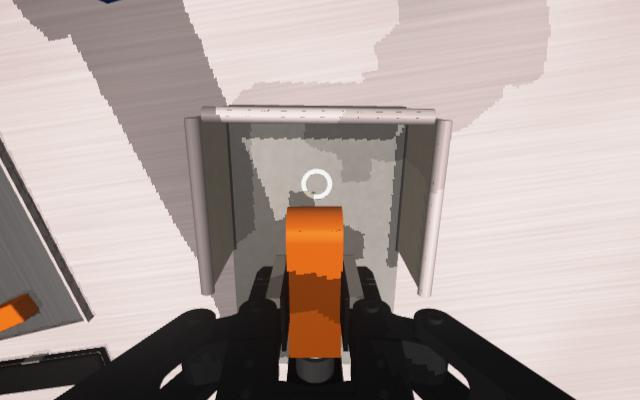

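The wrist view shows the rod held level at x 288–343, with its rounded end towards the back leaf. The ring is at (317,184) and all the leaves are up. I'll shift 0.4 cm towards the lens and go down in two stages.

Request:
{"name": "send_rows", "arguments": {"plan": [-0.2, 0, 1, 0, -0.4, 0, 2.5, 0, -0.4, 0, 4, 0, -0.4, 0, 5.5, 0, -0.4, 0, 7, 0]}}

```text
time: 14.55
position: [0.5644, 0.179, 0.1199]
orientation: [0.069, 0.998, -0.0, -0.0]
contact_force: [-0.5, -0.2, -0.7]
finger_gap: 0.0206
gripper_force: 60.2
```

Request:
{"name": "send_rows", "arguments": {"plan": [0, 0, 1.2, 0, 0, 0, 2.2, 0, 0, 0, 3, 0, 0, 0, 3.5, 0, 0, 0, 3.5, 0]}}

```text
time: 15.05
position: [0.5642, 0.1791, 0.0856]
orientation: [0.069, 0.998, -0.0, -0.0]
contact_force: [-0.1, 0.1, -0.9]
finger_gap: 0.0201
gripper_force: 60.2
```

```bash
python3 look.py; python3 - <<'E'
from h import *
T=K("wrist")
p=cv2.cvtColor(cv2.imread("pics/w3.png"),cv2.COLOR_BGR2RGB)
a=cv2.imread("pics/side_last.png")[110:230,220:380]; b=cv2.imread("pics/w3.png")
cv2.imwrite("pics/fin.png",np.vstack([cv2.resize(a,(400,300)),cv2.resize(b,(400,250))]))
E
```

```text
tcp [0.56454451 0.17924596 0.08618513] booth [0.0019913  0.00052464] yaw 82.09927764118578
wrist 8149 x [-0.031  -0.005   0.0321] y [-0.0102  0.0004  0.0111] z [0.0805 0.0908 0.0923] ang 0.2
top 82 x [-0.0303 -0.0204 -0.0073] y [-0.0126 -0.0022  0.0086] z [0.0821 0.0899 0.0934] ang -17.6
side 89 x [-0.0303 -0.0102  0.0295] y [-0.0135 -0.0063  0.0105] z [0.0723 0.0911 0.0943] ang -7.5
top R 159 deg 88.9 zmax 0.099
top B 106 deg 89.4 zmax 0.099
side L 216 deg 91.2 zmax 0.099
side R 441 deg 88.6 zmax 0.099
side B 98 deg 88.9 zmax 0.098
```

View pics/fin.png

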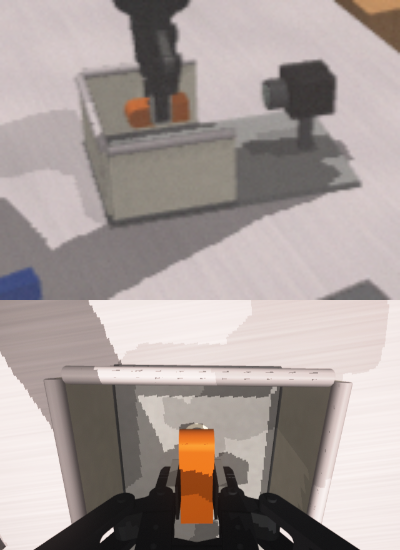

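The rod is centred between the upright leaves at about x 0.5, y 0.5 and z 80 mm, square end towards the lens and aligned. I'll hand it in.

```bash
python3 -c "
from rig import manip
print(manip.finish_job())"
```

```text
the job is handed in; nothing more can be done
None
```

I handed the job in with all three leaves upright (about 89–91°) and the rod held over the ring mark, within about 1 mm of the spot by my measurements, level and flat end to the lens; no verdict came back.

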